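# Clamp a tube with the T-handle key

## Task

Lay the green steel tube flat in the clamping fixture alongside its blue fence, roughly level with the fence's ends. Then push the red T-handle's socket onto the fixture's square spindle, turning it slowly until it drops fully home, and turn it clockwise (seen from above) until the brass cam presses the tube firmly against the fence. Leave the handle on the spindle, and leave the other tools on the bench where they are.

Things in the scene. Friction and masses are not known exactly. Their poses are not given: they have to be found in the camera images.
- tube: Loose green painted rectangular steel tube, 0.35 kg or so: 180 mm long (its y axis), 30 mm wide (x), 40 mm high (z). Origin at the centre of its underside. It starts lying on the bench on the 30 mm face and goes into the fixture the same way up; either end may point either way. To clear fence and cam, hold it by the upper 20 mm of its 40 mm height.
- handle: Loose T-handle key, 0.45 kg or so, standing upright on the bench. Origin at the centre of its open lower end, z up. A square steel socket tube, 40 mm outside, with a 30 mm square bore (sides parallel to x and y, 54 mm deep), reaches from z 0 to z 58 mm; on top of it is a red cross bar 120 mm long (along y), 20 mm wide (x), from z 58 to z 80 mm. Grip the bar across its width at its middle.
- fixture: Fixed dark steel base plate of the cam clamp, 150 mm (x) by 200 mm (y), 20 mm thick, origin at the centre of its underside on the bench. The tube's slot runs along its y axis between the fence (+x side) and the brass cam. The spindle, see seat, carries the brass cam.
- fence: Fixed blue fence bar on the plate, 15 mm thick (x), 180 mm long (y), 14 mm high, origin at the centre of its underside (20 mm above the bench). Its -x face, against which the tube is clamped, is 7.5 mm from its origin. Axes parallel to the fixture's.
- bed (a point): Point on the top of the plate (20 mm above the bench) where the centre of the tube's underside is when the tube touches the fence and is level with its ends; the tube's length then lies along this point's y axis. The slot has 6 mm or more of free play on the cam's side (-x of the point): setting the tube down 3 mm to that side is best, the cam pushes it the rest of the way.
- seat (a point): On the spindle axis, on top of the brass cam, 34 mm above the bench, 48 mm to -x and 50 mm to +y of bed. Fully home, the handle's origin is here. The cam is a disc of 28 mm radius, 10 mm off centre. It starts 0.8 to 1.55 rad of clockwise turning short of clamping the tube; there the resistance rises sharply, past 1 N m; 0.1 to 0.2 rad more makes it firm, and at 0.25 rad it meets its stop.
- shoulder (a point): Fixed point on the spindle's axis at the top of its 26 mm square steel part, 34 mm above seat. If the squares do not match, the socket rests here; within about 9 degrees of matching (every 90 degrees) it drops to the seat, with 0.16 rad of play either way (turn it to and fro if it binds). The spindle's angle is not measured and varies; from above it shows by the square's corners.
- nose (a point): Fixed point on the spindle's axis at the tip of its round tapered nose (27 mm diameter, 14 mm high, above the square), 48 mm above seat. The nose enters the socket first and centres it. The spindle turns stiffly, about 0.35 N m, and stays where it is left. Turned back, it meets its open stop 0.55 to 1.3 rad anticlockwise of the start.
- hammer: Bystander: hammer, 280 mm, lying on the bench; leave it.
- screwdriver: Bystander: yellow screwdriver, 200 mm, lying; leave it.
- brush: Bystander: brush, 200 mm, lying; leave it.
- offcut: Bystander: pale wood offcut 50 x 170 x 22 mm, lying; leave it.
- disc: Bystander: black grinding disc, 115 mm diameter, 6 mm thick, lying; leave it.
- can: Bystander: spray can, 66 mm diameter, 150 mm high, standing; leave it.
- drill: Bystander: cordless drill lying on its side, about 200 mm long, 60 mm high; leave it.
Not all that is in view belongs to the job. Leave any orange or turquoise look-alike of the fixture alone.

How it is judged (in metres and radians):
On the way, in this order (a step that is already met when the one before it is completed fails the run):
1. the tube lies flat in the slot between fence and cam, let go (x of tube in the frame of bed between -0.014 and 0.004 m and y of tube in the frame of bed between -0.03 and 0.03 m and z of tube in the frame of bed below 0.004 m and angle between tube's own z axis and vertical below 0.06 rad and angle between the y axis of tube and the y axis of fence, either way round below 0.15 rad and contact force between the fingers and tube below 0.2 N and linear speed of tube below 0.02 m/s), for 0.2 s.
2. the handle's socket is fully home on the spindle (z of handle in the frame of seat between -0.004 and 0.004 m and horizontal distance between handle and seat below 0.005 m and angle between handle's own z axis and vertical below 0.08 rad), for 0.2 s.
3. the cam presses the tube against the fence (contact force between tube and fence above 4 N), for 0.2 s.
At the end, for the whole second after the job is handed in: Tube flat on the plate, within 4 mm of touching the fence (parallel within 0.06 rad), within 30 mm of level with its ends, pressed on it with over 4 N; handle upright (0.08 rad) and home on the spindle (4 mm in height, 5 mm sideways); both at rest (all of step 2 and x of tube in the frame of bed between -0.004 and 0.004 m and y of tube in the frame of bed between -0.03 and 0.03 m and z of tube in the frame of bed below 0.004 m and angle between tube's own z axis and vertical below 0.06 rad and angle between the y axis of tube and the y axis of fence, either way round below 0.06 rad and contact force between tube and fence above 4 N and linear speed of each of tube, handle below 0.01 m/s).
It fails at once if another tool on the bench is shifted by more than 30 mm (distance of any of hammer, screwdriver, brush, offcut, disc, can, drill from where it was at the start of the episode above 0.03 m).
It also fails if it takes over 72 s, if anything falls off the work surface, if the arm or the gripper's body presses on something with over 40 N, if the wrist force passes 120 N, or if a joint passes its speed limit or range.

## Robot

A 6-joint arm with a two-finger parallel gripper is mounted at the origin on the work surface. World frame = base frame: x ahead of the robot, y to its left, z up, the work surface at z = 0. Lengths are in m, angles in degrees, forces in N, time in s.
With the tool pointing down it reaches from about 0.4 to 0.825 m from the base axis. Payload 7 kg.
Tool frame: the origin (TCP) lies between the finger pads; the fingertips stand 22 mm ahead of it and the grasp point (between the pads) lies 3 mm ahead of it; z points along the fingers, y is the line along which they close (so a half turn about z gives the same grasp; the last joint's range is limited). The gripper opens to 88 mm and grips with 3 to 60 N. Pads are 19 mm wide; open, the fingers measure 130 mm over their backs; the gripper's body (78 mm by 193 mm) begins 47 mm behind the grasp point.
Start: joints at [-54.483, 20.546, 0.682, 0, -70.136, -16.507], TCP at [0.22, -0.638, 0.249] pointing down, gripper open.
Joint ranges: [-176.03, 176.03], [-82.01, 121.73], [-58.28, 71.71], [-173.87, 95.51], [-174.79, -0.11], [-173.66, 173.66]. Speed limits (degrees/s): [136.94, 136.94, 172.46, 180, 180, 180].

## Interface

Orientations are given as [roll, pitch, yaw] about the fixed x, y, z axes, in that order (R = Rz(yaw) Ry(pitch) Rx(roll)).
In Python, from plant import ctrl gives the robot as it stands.
- The arm moves only by the tool apply_moves, never from a script. Its argument "targets" is a list of rows, each an object with "travel": the shift along the tool's x, y, z in mm, a list of three; "roll": the turn about the tool's z in degrees; "jaw": the finger opening in mm, from 0 to 87.6. In form: [{"travel": [tx, ty, tz], "roll": roll, "jaw": jaw}, ...]. A call has 1 to 10 rows; each row shifts and turns the commanded pose from where the row before left it, along the tool's axes as they then stand; what a row does not reach is not made up. A row lasts 1/10 s, in which the tool goes at most 50 mm and 8.59 degrees, less where a joint would pass 70% of its speed; a pose out of reach is approached as far as the arm can. A call with a gripper value outside its range is refused whole. The fingers move at their own pace and stop on an object; the grip force is fixed at half the most. Time passes only in rows, so rows that do not move let the fingers close. It gives the time, the measured TCP pose, the force, the opening and the grip force at its end, in the units of the state.
- ctrl.get_obs(): the state, without advancing time (a new reading comes with each control period).
- ctrl.snapshot(name): name is "scene" or "top"; returns the picture (480x640x3 uint8, red, green, blue); there is no depth.
- ctrl.calibration(name): a dict with "K" (3x3 intrinsics, pixels), "dist_coeffs" ([k1, k2, p1, p2, k3] as OpenCV has them; the pictures are not rectified), "extrinsics" (4x4, takes a point from camera to world coordinates). Camera axes: x right, y down, z forward; pixel columns grow to the right and rows downward; lengths in m; the calibration is good to about 2 mm. A picture is of the moment at which its call begins. calibration takes no time and is no camera call.
- ctrl.close_job(): hands the job in; it is judged then, once.
The state is a dict: "clock": time; "joint_pos": joint angles; "qvel": joint speeds; "tau": joint torques, N m; "tool_pos": TCP position; "orientation": TCP orientation; "force": force on the tool from outside, world axes, zero at the start; "moment": the same for the moment, N m; "opening": finger opening in m; "gripper_force": force on a finger pad.
Only numpy, scipy, OpenCV 4.12 (cv2) and the standard library are available. Lean on these libraries where they do the work, as an engineer would, in place of code of your own. Each camera call takes 0.05 s, during which the arm holds its last target. There are 200 camera calls.

## Working session

There is one attempt and no reset: what is moved stays moved. The work goes in short steps, Python scripts to look and compute and a tool call to move; the robot and the scene stay as the last step left them, time stands still between calls to the robot, and variables do not carry over. Pictures are saved under pics/ and viewed, at most 12 in all, crops included, and the job is handed in when it is done.

Besides the shell and the picture viewer there is one more tool, called after "Emit:" as a command line: name --argument value ..., lists and objects as JSON in quotes. apply_moves: Moves the arm, as the interface text tells. Its arguments: {"type":"object","properties":{"targets":{"type":"array","items":{"type":"object","properties":{"travel":{"type":"array","items":{"type":"number"}},"roll":{"type":"number"},"jaw":{"type":"number"}}}}},"required":["targets"]}

```bash
mkdir -p pics; cat > h.py <<'E'
import numpy as np, cv2
from plant import ctrl
def snap(n,f=None):
    im=ctrl.snapshot(n)
    if f: cv2.imwrite('pics/'+f,im[:,:,::-1])
    return im
def cast(n,px,z):
    c=ctrl.calibration(n);K=np.array(c['K'],float);d=np.array(c['dist_coeffs'],float);T=np.array(c['extrinsics'])
    p=cv2.undistortPoints(np.array(px,float).reshape(-1,1,2),K,d).reshape(-1,2)
    r=np.c_[p,np.ones(len(p))]@T[:3,:3].T; o=T[:3,3]
    return o+r*((z-o[2])/r[:,2])[:,None]
E
python3 - <<'E'
from h import *
np.set_printoptions(precision=3,suppress=True)
a=snap('top','t1.png');b=snap('scene','s1.png')
for n in('top','scene'):
    c=ctrl.calibration(n);print(np.array(c['extrinsics']),np.array(c['K'])[0,0])
print(ctrl.get_obs())
E
```

```text
[[-0.02  -0.987  0.16   0.165]
 [-1.     0.021  0.007  0.007]
 [-0.01  -0.16  -0.987  1.73 ]
 [ 0.     0.     0.     1.   ]] 617.9909374140419
[[-0.555  0.715 -0.425  1.001]
 [ 0.832  0.472 -0.293  0.393]
 [-0.009 -0.516 -0.856  1.171]
 [ 0.     0.     0.     1.   ]] 497.0879723741212
{'clock': 0.1, 'joint_pos': array([-54.484,  20.585,   0.639,  -0.017, -70.136, -16.506]), 'qvel': array([-0.048, -0.177,  0.164,  0.117,  0.131,  0.061]), 'tau': array([ -0.002, -58.416,  29.375,   7.015,   0.01 ,  -0.   ]), 'tool_pos': array([ 0.22 , -0.638,  0.248]), 'orientation': array([ 179.917,   -0.008, -160.997]), 'force': array([ 0.343,  0.392, -1.265]), 'moment': array([ 0.006, -0.038, -0.01 ]), 'gripper_force': 0.0, 'opening': 0.08768320597596067}
```

View pics/t1.png

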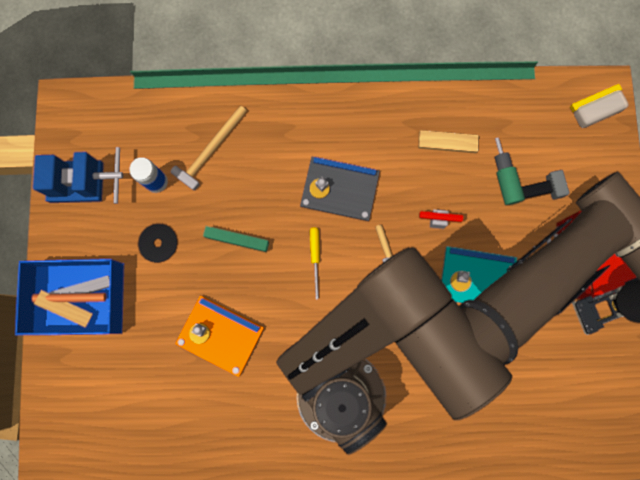

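View pics/s1.png

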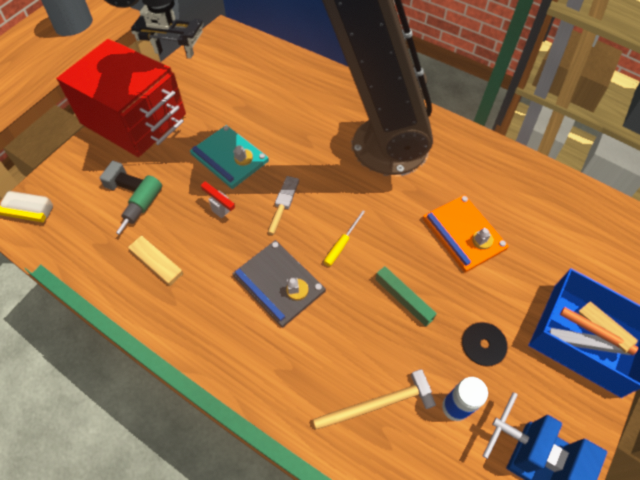

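The top view shows the tube at (237,239), the dark fixture at (340,187) with its fence along the upper edge and spindle at (321,185), and the handle at (441,216). The scene view shows them at (405,296), (280,283) and (217,198). In both views the turquoise and orange fixtures are look-alikes.

```bash
cat > m1.py <<'E'
from h import *
np.set_printoptions(precision=4,suppress=True)
def mask(im,box,kind):
    x0,y0,x1,y1=box;hsv=cv2.cvtColor(im,cv2.COLOR_RGB2HSV);H,S,V=cv2.split(hsv)
    m={'g':(H>50)&(H<90)&(S>90),'b':(H>100)&(H<130)&(S>120)&(V>60),'r':((H<6)|(H>172))&(S>190)&(V>120)}[kind]
    o=np.zeros(m.shape,np.uint8);o[y0:y1,x0:x1]=m[y0:y1,x0:x1]
    n,l,s,_=cv2.connectedComponentsWithStats(o);k=1+np.argmax(s[1:,4]);return l==k
def rect(n,m,z):
    y,x=np.nonzero(m);p=cast(n,np.c_[x,y],z)[:,:2]
    (c,s,a)=cv2.minAreaRect((p*1000).astype(np.float32))
    if s[0]<s[1]: s=s[::-1];a+=90
    return np.array(c),np.array(s),(a+90)%180-90
if __name__=='__main__':
    ims={n:snap(n) for n in('top','scene')}
    B={'tube':('g',.04,(195,220,280,260),(365,255,445,335)),'fence':('b',.034,(300,150,390,180),(225,260,295,330)),'handle':('r',.08,(410,205,470,228),(195,175,240,215))}
    for k,(c,z,bt,bs) in B.items():
        for n,b in(('top',bt),('scene',bs)):
            m=mask(ims[n],b,c);print(k,n,m.sum(),*rect(n,m,z))
    t=ims['top'];s=ims['scene']
    c1=cv2.resize(t[145:225,290:390],(400,320),interpolation=cv2.INTER_CUBIC);c2=cv2.resize(s[240:320,230:330],(400,320),interpolation=cv2.INTER_CUBIC)
    cv2.imwrite('pics/c1.png',np.hstack([c1,c2])[:,:,::-1])
E
python3 m1.py
```

```text
tube top 665 [437.0782 281.7443] [180.0103  29.1642] 75.57880401611328
tube scene 634 [443.1293 287.5078] [176.7499  26.3994] 75.91299438476562
fence top 319 [639.3283 -24.7114] [178.2604  14.9028] 76.53425598144531
fence scene 339 [643.2316 -22.0948] [176.0893  13.7481] 76.42894744873047
handle top 284 [ 480.9923 -283.6599] [115.6584  20.1822] 82.97313690185547
handle scene 286 [ 485.8399 -278.2552] [125.9009  22.6433] 83.2176742553711
```

View pics/c1.png

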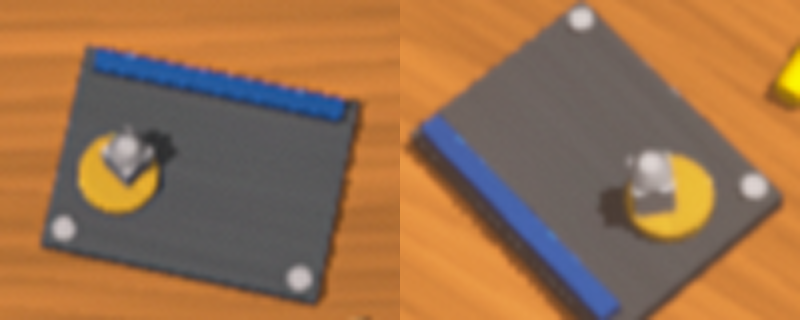

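Emit:
apply_moves --targets '[{"travel": [0,0,0],"roll": -8.1,"jaw": 87},{"travel": [0,0,0],"roll": -8.1,"jaw": 87},{"travel": [0,0,0],"roll": -8.1,"jaw": 87},{"travel": [0,0,0],"roll": -8.1,"jaw": 87},{"travel": [0,0,0],"roll": -8.1,"jaw": 87},{"travel": [0,0,0],"roll": -8.1,"jaw": 87},{"travel": [0,0,0],"roll": -8.1,"jaw": 87},{"travel": [-41,-24,0],"roll": 0,"jaw": 87},{"travel": [-41,-24,0],"roll": 0,"jaw": 87},{"travel": [-41,-24,0],"roll": 0,"jaw": 87}]'

```text
clock: 1.2
tool_pos: [0.3205, -0.5356, 0.2482]
orientation: [180.0, 0.0, -104.4]
force: [0.9, 0.5, -0.5]
opening: 0.0871
gripper_force: 0.0
```

```bash
cat >> h.py <<'E'
def go(x,y,z=None):
    o=ctrl.get_obs();p=o['tool_pos']*1000;w=np.radians(o['orientation'][2]);d=np.array([x,y])-p[:2]
    X=np.array([np.cos(w),np.sin(w)]);Y=np.array([np.sin(w),-np.cos(w)])
    print('travel to',x,y,np.round([d@X,d@Y,0 if z is None else p[2]-z],1),'yaw',round(o['orientation'][2],2),'pos',p.round(1))
E
python3 - <<'E'
from h import *
print('nose',cast('top',[[321.75,181.25]],.08),cast('scene',[[292.5,281.2]],.08))
print('cam',cast('top',[[319.5,187.8]],.034))
go(560,-290)
E
```

```text
nose [[0.58478465 0.03906004 0.08      ]] [[0.58631222 0.043584   0.08      ]]
cam [[0.57765047 0.04663077 0.034     ]]
travel to 560 -290 [-297.4 -171.1    0. ] yaw -104.36 pos [ 320.5 -535.6  248.2]
```

Emit:
apply_moves --targets '[{"travel": [-41,-24,0],"roll": 0,"jaw": 87},{"travel": [-41,-24,0],"roll": 0,"jaw": 87},{"travel": [-41,-24,0],"roll": 0,"jaw": 87},{"travel": [-41,-24,0],"roll": 0,"jaw": 87},{"travel": [-41,-24,0],"roll": 0,"jaw": 87},{"travel": [-41,-24,0],"roll": 0,"jaw": 87},{"travel": [-48,12,0],"roll": 0,"jaw": 87},{"travel": [-48,12,0],"roll": 0,"jaw": 87},{"travel": [-48,12,0],"roll": 0,"jaw": 87},{"travel": [-48,12,0],"roll": 0,"jaw": 87}]'

```text
clock: 2.2
tool_pos: [0.5207, -0.1341, 0.2485]
orientation: [180.0, 0.0, -104.3]
force: [2.4, 0.1, 0.1]
opening: 0.0869
gripper_force: 0.0
```

```bash
python3 -c "
from h import *
go(440,284.5)"
```

```text
travel to 440 284.5 [-385.7  181.6    0. ] yaw -104.29 pos [ 520.7 -134.1  248.5]
```

Emit:
apply_moves --targets '[{"travel": [-38.5,18,8],"roll": 0,"jaw": 87},{"travel": [-38.5,18,8],"roll": 0,"jaw": 87},{"travel": [-38.5,18,8],"roll": 0,"jaw": 87},{"travel": [-38.5,18,8],"roll": 0,"jaw": 87},{"travel": [-38.5,18,8],"roll": 0,"jaw": 87},{"travel": [-38.5,18,8],"roll": 0,"jaw": 87},{"travel": [-38.5,18,8],"roll": 0,"jaw": 87},{"travel": [-38.5,18,8],"roll": 0,"jaw": 87},{"travel": [-38.5,18,8],"roll": 0,"jaw": 87},{"travel": [-38.5,18,8],"roll": 0,"jaw": 87}]'

```text
clock: 3.2
tool_pos: [0.441, 0.2832, 0.1684]
orientation: [-180.0, 0.0, -104.3]
force: [0.3, 0.2, 0.1]
opening: 0.087
gripper_force: 0.0
```

```bash
python3 -c "
from h import *
go(440,284.5,44)"
```

```text
travel to 440 284.5 [ -1.    1.3 124.4] yaw -104.28 pos [441.  283.2 168.4]
```

Descend, then close.

Emit:
apply_moves --targets '[{"travel": [0,1,32],"roll": 0,"jaw": 70},{"travel": [0,0,32],"roll": 0,"jaw": 70},{"travel": [0,0,32],"roll": 0,"jaw": 70},{"travel": [0,0,18],"roll": 0,"jaw": 70},{"travel": [0,0,10],"roll": 0,"jaw": 70},{"travel": [0,0,0],"roll": 0,"jaw": 45},{"travel": [0,0,0],"roll": 0,"jaw": 30},{"travel": [0,0,0],"roll": 0,"jaw": 20},{"travel": [0,0,0],"roll": 0,"jaw": 20},{"travel": [0,0,0],"roll": 0,"jaw": 20}]'

```text
clock: 4.2
tool_pos: [0.441, 0.2821, 0.0454]
orientation: [-180.0, 0.1, -104.3]
force: [-4.0, 0.9, 1.5]
opening: 0.0353
gripper_force: 1.2
```

```bash
python3 -c "
from h import *
snap('scene','s2.png')
go(440,284.5,44)"
```

```text
travel to 440 284.5 [-2.3  1.4  1.2] yaw -104.3 pos [440.8 282.   45.2]
```

View pics/s2.png

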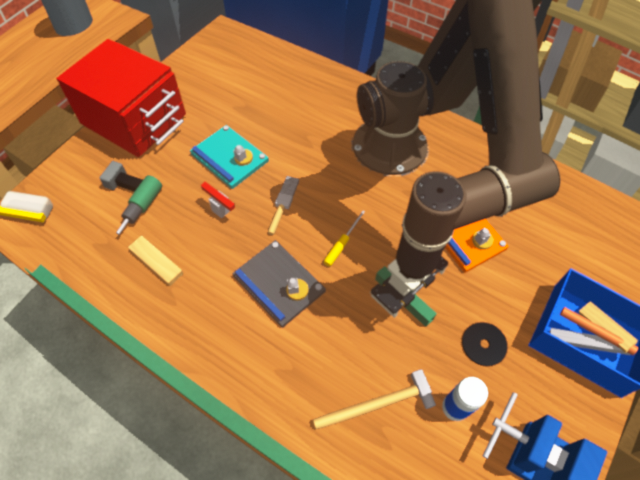

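The tube at (405,295) sits between the fingers and they are still closing. I'll finish the grip and lift.

Emit:
apply_moves --targets '[{"travel": [0,0,0],"roll": 0,"jaw": 20},{"travel": [0,0,0],"roll": 0,"jaw": 20},{"travel": [0,0,0],"roll": 0,"jaw": 20},{"travel": [0,0,-15],"roll": 0,"jaw": 20},{"travel": [0,0,-30],"roll": 0,"jaw": 20},{"travel": [0,0,-40],"roll": 0,"jaw": 20},{"travel": [0,0,-35],"roll": 0,"jaw": 20},{"travel": [0,0,0],"roll": 0,"jaw": 20}]'

```text
clock: 5.05
tool_pos: [0.4427, 0.2836, 0.1693]
orientation: [-179.8, 0.4, -104.2]
force: [1.7, 1.1, -2.8]
opening: 0.0293
gripper_force: 30.0
```

```bash
python3 - <<'E'
from h import *
from m1 import mask,rect
t=snap('top','t3.png');o=ctrl.get_obs();print(o['opening'],o['gripper_force'],o['orientation'])
th=np.radians(76.5);y=np.array([np.cos(th),np.sin(th)]);x=np.array([np.sin(th),-np.cos(th)])
bed=np.array([641.3,-23.4])-22.5*x;print('bed',bed,'seat',bed-48*x+50*y)
g=bed-3.5*x;go(*g,66)
E
```

```text
0.030162446369664732 29.99980866909027 [-179.8954    0.2488 -104.2886]
bed [619.4217 -18.1475] seat [584.4202  41.6764]
travel to 616.0183820696604 -17.330420539746456 [ 247.6 -243.2  100.6] yaw -104.29 pos [441.5 282.7 166.6]
```

View pics/t3.png

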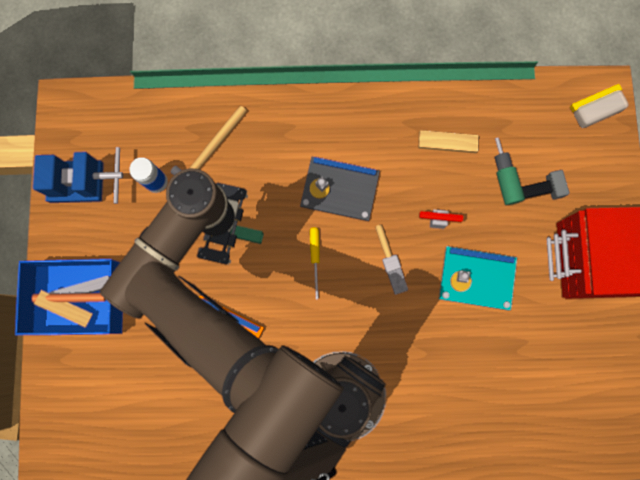

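The tube is held, with its green end showing at (248,235) beside the gripper. The fixture and bystanders haven't moved. Next I'll carry it over the fixture.

Emit:
apply_moves --targets '[{"travel": [31,-30.4,0],"roll": 0,"jaw": 20},{"travel": [31,-30.4,0],"roll": 0,"jaw": 20},{"travel": [31,-30.4,0],"roll": 0,"jaw": 20},{"travel": [31,-30.4,0],"roll": 0,"jaw": 20},{"travel": [31,-30.4,0],"roll": 0,"jaw": 20},{"travel": [31,-30.4,0],"roll": 0,"jaw": 20},{"travel": [31,-30.4,0],"roll": 0,"jaw": 20},{"travel": [31,-30.4,0],"roll": 0,"jaw": 20},{"travel": [0,0,15],"roll": -0.8,"jaw": 20},{"travel": [0,0,25],"roll": 0,"jaw": 20}]'

```text
clock: 6.1
tool_pos: [0.6155, -0.0203, 0.1231]
orientation: [180.0, 0.0, -103.6]
force: [-0.2, 0.6, -3.9]
opening: 0.0301
gripper_force: 30.0
```

```bash
python3 - <<'E'
from h import *
np.set_printoptions(precision=1,suppress=True)
go(616,-17.3,66)
t=snap('top');s=snap('scene')
th=np.radians(76.5);Y=np.array([np.cos(th),np.sin(th)]);X=np.array([np.sin(th),-np.cos(th)])
z=ctrl.get_obs()['tool_pos'][2]-.0045+.001
print('z tubetop',z)
c=np.array([641.3,-23.4])
for n,im,b in(('top',t,(290,130,400,230)),('scene',s,(220,230,340,340))):
    H,S,V=cv2.split(cv2.cvtColor(im,cv2.COLOR_RGB2HSV));x0,y0,x1,y1=b
    for nm,m,zz in(('tube',(H>50)&(H<90)&(S>90),z),('fence',(H>100)&(H<130)&(S>120)&(V>60),.034)):
        o=np.zeros(m.shape,bool);o[y0:y1,x0:x1]=m[y0:y1,x0:x1];yy,xx=np.nonzero(o)
        p=cast(n,np.c_[xx,yy],zz)[:,:2]*1000-c; q=np.c_[p@X,p@Y]
        print(n,nm,len(q))
        for a in np.arange(-120,120,20):
            k=q[(q[:,1]>=a)&(q[:,1]<a+20)]
            if len(k)>4: print(int(a),len(k),k[:,0].min().round(1),k[:,0].max().round(1),k[:,1].min().round(1),k[:,1].max().round(1))
a=cv2.resize(t[130:230,290:400],(396,360));b=cv2.resize(s[230:330,220:330],(396,360));cv2.imwrite('pics/c4.png',np.hstack([a,b])[:,:,::-1])
E
```

```text
travel to 616 -17.3 [-3.1  0.3 57.1] yaw -103.64 pos [615.5 -20.3 123.1]
z tubetop 0.1155934194050719
top tube 481
-100 54 -47.4 -11.9 -91.5 -80.1
-80 97 -47.9 -11.4 -79.9 -60.1
-60 96 -47.6 -12.3 -60.0 -40.2
-40 10 -33.6 -14.0 -39.9 -33.8
20 10 -22.4 -10.3 35.1 39.8
40 93 -48.1 -12.1 40.4 60.0
60 96 -47.8 -12.2 60.1 79.9
80 25 -45.7 -13.9 80.1 86.0Traceback (most recent call last):
  File "<stdin>", line 13, in <module>
  File "h.py", line 9, in cast
    p=cv2.undistortPoints(np.array(px,float).reshape(-1,1,2),K,d).reshape(-1,2)
      ~~~~~~~~~~~~~~~~~~~^^^^^^^^^^^^^^^^^^^^^^^^^^^^^^^^^^^^^^^^
cv2.error: OpenCV(4.12.0) /io/opencv/modules/calib3d/src/undistort.dispatch.cpp:347: error: (-215:Assertion failed) CV_IS_MAT(_src) && CV_IS_MAT(_dst) && (_src->rows == 1 || _src->cols == 1) && (_dst->rows == 1 || _dst->cols == 1) && _src->cols + _src->rows - 1 == _dst->rows + _dst->cols - 1 && (CV_MAT_TYPE(_src->type) == CV_32FC2 || CV_MAT_TYPE(_src->type) == CV_64FC2) && (CV_MAT_TYPE(_dst->type) == CV_32FC2 || CV_MAT_TYPE(_dst->type) == CV_64FC2) in function 'cvUndistortPointsInternal'
```

```bash
python3 - <<'E'
from h import *
go(616,-17.3,66)
s=snap('scene');t=snap('top')
th=np.radians(76.5);Y=np.array([np.cos(th),np.sin(th)]);X=np.array([np.sin(th),-np.cos(th)])
z=ctrl.get_obs()['tool_pos'][2]-.0045
c=np.array([641.3,-23.4]);print('tcp rel',(ctrl.get_obs()['tool_pos'][:2]*1000-c)@X,z)
n,im,b='scene',s,(215,220,340,340)
H,S,V=cv2.split(cv2.cvtColor(im,cv2.COLOR_RGB2HSV));x0,y0,x1,y1=b
for nm,m,zz in(('tube',(H>50)&(H<90)&(S>90),z),('fence',(H>100)&(H<130)&(S>120)&(V>60),.034)):
    o=np.zeros(m.shape,bool);o[y0:y1,x0:x1]=m[y0:y1,x0:x1];yy,xx=np.nonzero(o);print(n,nm,len(xx))
    if len(xx)==0: continue
    p=cast(n,np.c_[xx,yy],zz)[:,:2]*1000-c; q=np.c_[p@X,p@Y]
    for a in np.arange(-120,120,20):
        k=q[(q[:,1]>=a)&(q[:,1]<a+20)]
        if len(k)>4: print(int(a),len(k),k[:,0].min().round(1),k[:,0].max().round(1),k[:,1].min().round(1),k[:,1].max().round(1))
a=cv2.resize(t[130:230,290:400],(396,360));b=cv2.resize(s[230:330,220:330],(396,360));cv2.imwrite('pics/c4.png',np.hstack([a,b])[:,:,::-1])
E
```

```text
travel to 616 -17.3 [-3.4 -3.7 53.1] yaw -103.62 pos [611.6 -19.7 119.1]
tcp rel -27.345240444944853 0.11868883276741612
scene tube 0
scene fence 0
```

View pics/c4.png

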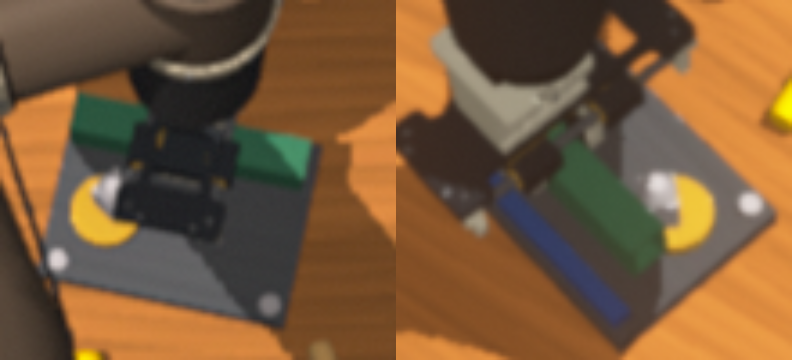

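The left crop (top view) shows the tube hovering over the slot with its ends at about (75,115) and (320,160). The right crop (scene view) shows it parallel to the fence, between the fence and the spindle. The scene mask found nothing because of shadow, so I'll loosen the thresholds.

```bash
python3 - <<'E'
from h import *
s=snap('scene')
th=np.radians(76.5);Y=np.array([np.cos(th),np.sin(th)]);X=np.array([np.sin(th),-np.cos(th)])
p0=ctrl.get_obs()['tool_pos'];z=p0[2]-.0045
c=np.array([641.3,-23.4]);print('tcp rel',(p0[:2]*1000-c)@X,p0)
H,S,V=[a.astype(int) for a in cv2.split(cv2.cvtColor(s,cv2.COLOR_RGB2HSV))]
print(s[285,283],s[293,270],H[285,283],S[285,283])
for nm,m,zz in(('tube',(H>45)&(H<85)&(S>50),z),('fence',(H>100)&(H<130)&(S>90),.034)):
    o=np.zeros(m.shape,np.uint8);o[240:340,240:330]=m[240:340,240:330];yy,xx=np.nonzero(o);print(nm,len(xx))
    p=cast('scene',np.c_[xx,yy],zz)[:,:2]*1000-c; q=np.c_[p@X,p@Y]
    for a in np.arange(-120,120,20):
        k=q[(q[:,1]>=a)&(q[:,1]<a+20)]
        if len(k)>4: print(int(a),len(k),k.min(0).round(1),k.max(0).round(1))
E
```

```text
tcp rel -26.61094467311442 [ 0.6151119  -0.01848912  0.12437642]
[64 89 61] [69 62 54] 57 80
tube 525
-20 11 [-39.5 -12.4] [-28.9  -6.2]
0 54 [-39.5   4.1] [-8.4 19.6]
20 121 [-39.6  20. ] [-3.4 39.7]
40 120 [-39.6  40.1] [-3.7 60. ]
60 112 [-39.6  60.1] [-3.9 79.9]
80 90 [-39.6  80.1] [-9.2 99.8]
100 17 [-26.1 100.1] [ -7.7 104.8]
fence 229
-40 24 [ -3.9 -33.9] [  7.3 -20.4]
-20 41 [ -4.3 -19.9] [ 8.7 -0.1]
0 41 [-4.7  0.7] [ 8.4 19.9]
20 41 [-4.9 20.3] [ 7.9 40. ]
40 36 [-3.6 40.9] [ 7.4 60. ]
60 30 [-2.2 60.3] [ 7.  78.8]
80 13 [-2.3 80.1] [ 6.6 88.1]
```

Emit:
apply_moves --targets '[{"travel": [0,0,0],"roll": 0,"jaw": 20},{"travel": [0,0,0],"roll": 0,"jaw": 20},{"travel": [0,0,0],"roll": 0,"jaw": 20},{"travel": [0,0,0],"roll": 0,"jaw": 20}]'

```text
clock: 6.75
tool_pos: [0.6153, -0.0184, 0.1251]
orientation: [-180.0, 0.0, -103.5]
force: [0.7, -0.7, -2.6]
opening: 0.0295
gripper_force: 30.0
```

```bash
python3 - <<'E'
from h import *
X=np.array([.972,-.233]);c=np.array([641.3,-23.4])
p=ctrl.get_obs()['tool_pos']*1000;print((p[:2]-c)@X)
g=c-27*X;go(*g,66)
E
```

```text
-26.406700556043607
travel to 615.0559999999999 -17.108999999999998 [-1.2  0.6 59.1] yaw -103.47 pos [615.3 -18.4 125.1]
```

Emit:
apply_moves --targets '[{"travel": [-1,0.6,20],"roll": 0,"jaw": 20},{"travel": [0,0,15],"roll": 0,"jaw": 20},{"travel": [0,0,8],"roll": 0,"jaw": 20},{"travel": [0,0,4],"roll": 0,"jaw": 20},{"travel": [0,0,3],"roll": 0,"jaw": 20},{"travel": [0,0,3],"roll": 0,"jaw": 20},{"travel": [0,0,2],"roll": 0,"jaw": 20},{"travel": [0,0,2],"roll": 0,"jaw": 20},{"travel": [0,0,0],"roll": 0,"jaw": 20}]'

```text
clock: 7.65
tool_pos: [0.6148, -0.0175, 0.0675]
orientation: [180.0, -0.0, -103.5]
force: [-0.6, 0.2, -3.5]
opening: 0.0299
gripper_force: 30.0
```

Emit:
apply_moves --targets '[{"travel": [0,0,1],"roll": 0,"jaw": 20},{"travel": [0,0,1],"roll": 0,"jaw": 20},{"travel": [0,0,0.5],"roll": 0,"jaw": 20},{"travel": [0,0,0],"roll": 0,"jaw": 20}]'

```text
clock: 8.05
tool_pos: [0.6149, -0.0175, 0.0652]
orientation: [-180.0, -0.0, -103.5]
force: [-0.3, -0.2, -2.1]
opening: 0.0299
gripper_force: 30.0
```

Open slightly, then lift.

Emit:
apply_moves --targets '[{"travel": [0,0,0.5],"roll": 0,"jaw": 20},{"travel": [0,0,0],"roll": 0,"jaw": 38},{"travel": [0,0,0],"roll": 0,"jaw": 46},{"travel": [0,0,0],"roll": 0,"jaw": 50},{"travel": [0,0,0],"roll": 0,"jaw": 50},{"travel": [0,0,-20],"roll": 0,"jaw": 50},{"travel": [0,0,-45],"roll": 0,"jaw": 50},{"travel": [0,0,-45],"roll": 0,"jaw": 50}]'

```text
clock: 8.85
tool_pos: [0.6142, -0.0177, 0.175]
orientation: [179.9, -0.1, -103.5]
force: [1.1, 0.5, 0.2]
opening: 0.0503
gripper_force: 0.0
```

```bash
python3 - <<'E'
from h import *
go(483.4,-281,82)
E
```

```text
travel to 483.4 -281 [286.6  65.8  93. ] yaw -103.48 pos [614.2 -17.7 175. ]
```

Emit:
apply_moves --targets '[{"travel": [41,9.4,0],"roll": 0,"jaw": 60},{"travel": [41,9.4,0],"roll": 0,"jaw": 60},{"travel": [41,9.4,0],"roll": 0,"jaw": 60},{"travel": [41,9.4,0],"roll": 0,"jaw": 60},{"travel": [41,9.4,0],"roll": 0,"jaw": 60},{"travel": [41,9.4,0],"roll": 0,"jaw": 60},{"travel": [40.5,9.4,0],"roll": 0,"jaw": 60},{"travel": [0,0,20],"roll": -6.6,"jaw": 60},{"travel": [0,0,20],"roll": 0,"jaw": 60},{"travel": [0,0,0],"roll": 0,"jaw": 60}]'

```text
clock: 9.85
tool_pos: [0.4821, -0.2807, 0.1322]
orientation: [179.8, 0.1, -97.0]
force: [-0.5, 0.5, -0.4]
opening: 0.0601
gripper_force: 0.0
```

```bash
python3 - <<'E'
from h import *
from m1 import mask,rect
go(483.4,-281,82)
s=snap('scene');t=snap('top')
def cr(im,x,y):return cv2.resize(im[y-45:y+45,x-50:x+50],(400,360),interpolation=cv2.INTER_CUBIC)
cv2.imwrite('pics/c5.png',np.hstack([cr(t,340,187),cr(s,280,283)])[:,:,::-1])
th=np.radians(76.5);Y=np.array([np.cos(th),np.sin(th)]);X=np.array([np.sin(th),-np.cos(th)])
for n,im,b,zs in(('top',t,(300,140,400,230),((.06,'g'),(.034,'b'))),('scene',s,(230,240,340,340),((.06,'g'),(.034,'b')))):
    for z,k in zs:
        m=mask(im,b,k);c,sz,a=rect(n,m,z);print(n,k,c,sz,a,'XY',np.round([c@X,c@Y],1))
E
```

```text
travel to 483.4 -281 [ 0.2 -1.3 50.2] yaw -96.99 pos [ 482.1 -280.7  132.2]
top g [620.3536  21.4813] [103.8003  37.7472] 76.99783325195312 XY [598.2 165.7]
top b [652.088   15.6463] [93.8231  8.8549] 76.5135726928711 XY [630.4 167.4]
scene g [618.5673 -12.9577] [175.7872  26.7893] 76.90467834472656 XY [604.5 131.8]
scene b [643.9833 -22.2748] [176.0686  12.599 ] 76.65011596679688 XY [631.4 128.7]
```

View pics/c5.png

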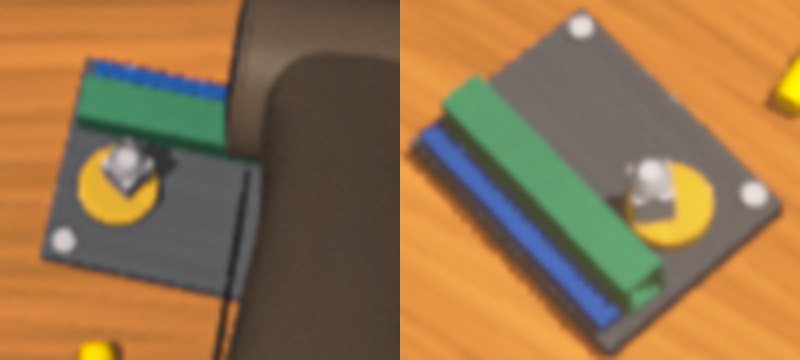

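The tube lies in the slot parallel to the fence, about 4 mm off it and about 3 mm from level with its ends. The spindle is at crop (127,160) in the top view, and its square's corners point up, down and sideways in the image. Next I'll grip the handle.

Emit:
apply_moves --targets '[{"travel": [0,-1,20],"roll": 0,"jaw": 60},{"travel": [0,0,15],"roll": 0,"jaw": 60},{"travel": [0,0,10],"roll": 0,"jaw": 60},{"travel": [0,0,4.5],"roll": 0,"jaw": 60},{"travel": [0,0,0],"roll": 0,"jaw": 35},{"travel": [0,0,0],"roll": 0,"jaw": 25},{"travel": [0,0,0],"roll": 0,"jaw": 12},{"travel": [0,0,0],"roll": 0,"jaw": 10},{"travel": [0,0,0],"roll": 0,"jaw": 10},{"travel": [0,0,0],"roll": 0,"jaw": 10}]'

```text
clock: 10.95
tool_pos: [0.4845, -0.2808, 0.085]
orientation: [180.0, 0.0, -96.9]
force: [-0.4, 1.2, -2.6]
opening: 0.0194
gripper_force: 29.8
```

Emit:
apply_moves --targets '[{"travel": [0,0,0],"roll": 0,"jaw": 10},{"travel": [0,0,0],"roll": 0,"jaw": 10},{"travel": [0,0,0],"roll": 0,"jaw": 10}]'

```text
clock: 11.25
tool_pos: [0.4847, -0.2808, 0.085]
orientation: [180.0, 0.0, -96.9]
force: [-2.8, 1.1, 2.7]
opening: 0.0199
gripper_force: 29.9
```

Emit:
apply_moves --targets '[{"travel": [0,0,-15],"roll": 0,"jaw": 10},{"travel": [0,0,-35],"roll": 0,"jaw": 10},{"travel": [0,0,-40],"roll": 0,"jaw": 10},{"travel": [0,0,-30],"roll": 0,"jaw": 10},{"travel": [0,0,0],"roll": 0,"jaw": 10},{"travel": [0,0,0],"roll": 0,"jaw": 10}]'

```text
clock: 11.85
tool_pos: [0.4849, -0.2804, 0.2045]
orientation: [-180.0, 0.1, -96.9]
force: [-0.6, 0.5, -5.4]
opening: 0.0199
gripper_force: 29.8
```

```bash
python3 - <<'E'
from h import *
from m1 import mask,rect
go(584.2,41,200)
o=ctrl.get_obs();p=o['tool_pos'];print(o['opening'])
s=snap('scene');m=mask(s,(150,100,260,220),'r');print(m.sum(),*rect('scene',m,p[2]-.005))
t=snap('top');m=mask(t,(400,170,490,240),'r');print(m.sum(),*rect('top',m,p[2]-.005))
cv2.imwrite('pics/c6.png',cv2.resize(s[90:240,110:310],(800,600))[:,:,::-1])
E
```

```text
travel to 584.2 41 [-331.1  -59.9    4.5] yaw -96.92 pos [ 484.9 -280.4  204.5]
0.019890654770929137
140 [ 494.4627 -248.0034] [63.7442 19.9084] 80.84009552001953
56 [ 489.7279 -239.677 ] [26.4465 15.7993] 77.21703338623047
```

View pics/c6.png

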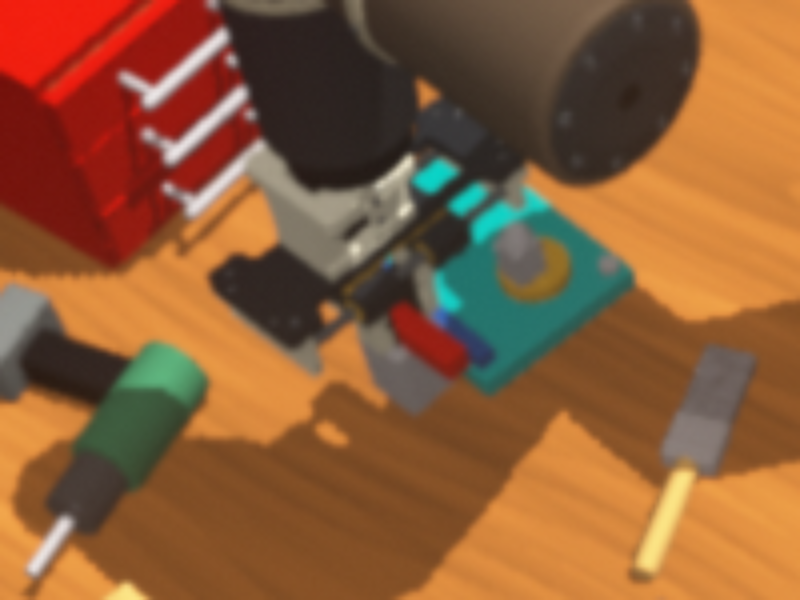

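The handle hangs upright in the gripper, with the bar at (430,340) and the socket below it at (400,375). I'll carry it to the spindle.

Emit:
apply_moves --targets '[{"travel": [-41.4,-7.5,0],"roll": 0,"jaw": 10},{"travel": [-41.4,-7.5,0],"roll": 0,"jaw": 10},{"travel": [-41.4,-7.5,0],"roll": 0,"jaw": 10},{"travel": [-41.4,-7.5,0],"roll": 0,"jaw": 10},{"travel": [-41.4,-7.5,0],"roll": 0,"jaw": 10},{"travel": [-41.4,-7.5,0],"roll": 0,"jaw": 10},{"travel": [-41.4,-7.5,0],"roll": 0,"jaw": 10},{"travel": [-41.4,-7.5,0],"roll": 0,"jaw": 10}]'

```text
clock: 12.75
tool_pos: [0.5837, 0.0423, 0.2029]
orientation: [179.8, -0.1, -96.9]
force: [2.2, -0.5, -5.5]
opening: 0.0202
gripper_force: 29.9
```

Emit:
apply_moves --targets '[{"travel": [0,0,0],"roll": -8.0,"jaw": 10},{"travel": [0,0,0],"roll": -8.0,"jaw": 10},{"travel": [0,0,0],"roll": -8.0,"jaw": 10},{"travel": [0,0,0],"roll": -8.0,"jaw": 10},{"travel": [0,0,0],"roll": -8.0,"jaw": 10},{"travel": [0,0,0],"roll": -8.0,"jaw": 10},{"travel": [0,0,0],"roll": -7.0,"jaw": 10},{"travel": [0,0,0],"roll": 0,"jaw": 10},{"travel": [0,0,0],"roll": 0,"jaw": 10}]'

```text
clock: 13.65
tool_pos: [0.5837, 0.0406, 0.2036]
orientation: [179.9, 0.1, -42.1]
force: [-0.1, 1.4, -5.2]
opening: 0.0198
gripper_force: 30.0
```

```bash
python3 - <<'E'
from h import *
go(584.2,41,173)
print(ctrl.get_obs()['joint_pos'],ctrl.get_obs()['opening'])
s=snap('scene');t=snap('top')
cv2.imwrite('pics/c7.png',np.hstack([cv2.resize(t[135:235,270:380],(396,360)),cv2.resize(s[210:310,240:350],(396,360))])[:,:,::-1])
E
```

```text
travel to 584.2 41 [ 0.1 -0.6 30.6] yaw -42.1 pos [583.7  40.6 203.6]
[ 2.31057461e+01  1.41497656e+01 -1.45319265e+01 -1.61716155e-02
 -6.14650280e+01  2.47978613e+01] 0.019765203765730745
```

View pics/c7.png

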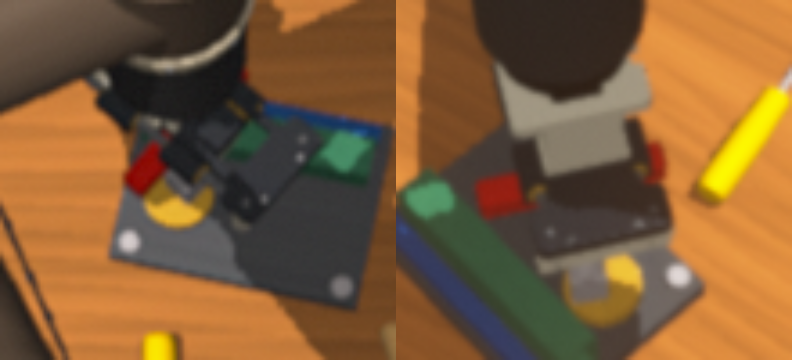

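The handle is over the spindle, with the bar ends at (148,168) in the left crop and (500,195) and (655,160) in the right. Lowering.

Emit:
apply_moves --targets '[{"travel": [0,-0.5,15],"roll": 0,"jaw": 10},{"travel": [0,0,10],"roll": 0,"jaw": 10},{"travel": [0,0,6],"roll": 0,"jaw": 10},{"travel": [0,0,3],"roll": 0,"jaw": 10},{"travel": [0,0,3],"roll": 0,"jaw": 10},{"travel": [0,0,3],"roll": 0,"jaw": 10},{"travel": [0,0,3],"roll": 0,"jaw": 10},{"travel": [0,0,0],"roll": 0,"jaw": 10}]'

```text
clock: 14.55
tool_pos: [0.5845, 0.0411, 0.1618]
orientation: [180.0, 0.0, -41.9]
force: [0.3, -0.3, -5.9]
opening: 0.0199
gripper_force: 30.0
```

Emit:
apply_moves --targets '[{"travel": [0,0,2],"roll": 0,"jaw": 10},{"travel": [0,0,2],"roll": 0,"jaw": 10},{"travel": [0,0,2],"roll": 0,"jaw": 10},{"travel": [0,0,2],"roll": 0,"jaw": 10},{"travel": [0,0,1],"roll": 0,"jaw": 10},{"travel": [0,0,0],"roll": 0,"jaw": 10}]'

```text
clock: 15.15
tool_pos: [0.5841, 0.0413, 0.1525]
orientation: [180.0, 0.1, -41.9]
force: [-2.9, 4.0, -5.7]
opening: 0.0197
gripper_force: 30.0
```

```bash
python3 -c "
from h import *
o=ctrl.get_obs();print(o['moment'],o['force'],o['tool_pos'])"
```

```text
[ 1.45368541  1.4821569  -0.02664955] [-2.93656228  4.03956455 -5.67628917] [0.58410978 0.04128106 0.15245087]
```

Emit:
apply_moves --targets '[{"travel": [-1,0,0],"roll": 0,"jaw": 10},{"travel": [0,0,1],"roll": 0,"jaw": 10},{"travel": [0,0,1],"roll": 0,"jaw": 10},{"travel": [0,0,1],"roll": 0,"jaw": 10},{"travel": [0,0,0],"roll": 0,"jaw": 10}]'

```text
clock: 15.65
tool_pos: [0.5839, 0.0419, 0.1498]
orientation: [-180.0, 0.0, -41.9]
force: [-0.9, 1.3, -4.3]
opening: 0.0197
gripper_force: 30.0
```

```bash
python3 -c "
from h import *
o=ctrl.get_obs();print(o['moment'],o['force'],o['tool_pos'])"
```

```text
[ 0.77871483  0.81200196 -0.05618158] [-0.86599089  1.32107887 -4.33478016] [0.58391564 0.04189898 0.14979966]
```

Emit:
apply_moves --targets '[{"travel": [-0.3,0,1.5],"roll": 0,"jaw": 10},{"travel": [0,0,1.5],"roll": 0,"jaw": 10},{"travel": [0,0,1.5],"roll": 0,"jaw": 10},{"travel": [0,0,0],"roll": 0,"jaw": 10}]'

```text
clock: 16.05
tool_pos: [0.5835, 0.042, 0.1451]
orientation: [180.0, 0.0, -41.9]
force: [-1.3, 1.2, -6.0]
opening: 0.0194
gripper_force: 30.0
```

It goes on past the shoulder freely, so the squares match.

Emit:
apply_moves --targets '[{"travel": [0,0,4],"roll": 0,"jaw": 10},{"travel": [0,0,4],"roll": 0,"jaw": 10},{"travel": [0,0,4],"roll": 0,"jaw": 10},{"travel": [0,0,4],"roll": 0,"jaw": 10},{"travel": [0,0,3],"roll": 0,"jaw": 10},{"travel": [0,0,2],"roll": 0,"jaw": 10},{"travel": [0,0,0],"roll": 0,"jaw": 10}]'

```text
clock: 16.75
tool_pos: [0.5833, 0.0421, 0.124]
orientation: [180.0, 0.0, -41.9]
force: [-2.9, 2.9, -6.8]
opening: 0.0199
gripper_force: 30.0
```

```bash
python3 -c "
from h import *
o=ctrl.get_obs();print(o['moment'],o['force'],o['tool_pos'])"
```

```text
[ 1.20785754  1.32364133 -0.05084413] [-2.89869674  2.8681999  -6.76425849] [0.58333179 0.0420748  0.12400194]
```

Emit:
apply_moves --targets '[{"travel": [-0.5,0,1],"roll": 0,"jaw": 10},{"travel": [0,0,1],"roll": 0,"jaw": 10},{"travel": [0,0,1],"roll": 0,"jaw": 10},{"travel": [0,0,1],"roll": 0,"jaw": 10},{"travel": [0,0,1],"roll": 0,"jaw": 10},{"travel": [0,0,0],"roll": 0,"jaw": 10}]'

```text
clock: 17.35
tool_pos: [0.5834, 0.0424, 0.1195]
orientation: [-180.0, -0.0, -41.9]
force: [-2.0, 2.8, -4.2]
opening: 0.0197
gripper_force: 30.0
```

Emit:
apply_moves --targets '[{"travel": [-0.3,0,1],"roll": 0,"jaw": 10},{"travel": [0,0,1],"roll": 0,"jaw": 10},{"travel": [0,0,0],"roll": 0,"jaw": 10},{"travel": [0,0,0],"roll": 0,"jaw": 10}]'

```text
clock: 17.75
tool_pos: [0.5835, 0.0425, 0.1189]
orientation: [-180.0, -0.1, -41.9]
force: [-6.3, 3.0, 7.1]
opening: 0.0199
gripper_force: 30.0
```

```bash
python3 -c "
from h import *
o=ctrl.get_obs();print(o['moment'],o['force'],o['tool_pos'])"
```

```text
[0.96719525 2.68443544 0.02037319] [-6.31155145  2.97310008  7.11331387] [0.58345213 0.04249058 0.11894261]
```

The handle is home, with TCP at 0.119 and contact felt. Turning clockwise, which is positive roll.

Emit:
apply_moves --targets '[{"travel": [-0.4,0,0],"roll": 5,"jaw": 10},{"travel": [0,0,0],"roll": 5,"jaw": 10},{"travel": [0,0,0],"roll": 5,"jaw": 10},{"travel": [0,0,0],"roll": 5,"jaw": 10},{"travel": [0,0,0],"roll": 5,"jaw": 10},{"travel": [0,0,0],"roll": 5,"jaw": 10},{"travel": [0,0,0],"roll": 0,"jaw": 10}]'

```text
clock: 18.45
tool_pos: [0.5835, 0.0433, 0.1189]
orientation: [-179.9, -0.0, -72.0]
force: [-5.5, 3.9, 5.6]
opening: 0.0199
gripper_force: 30.0
```

```bash
python3 -c "
from h import *
o=ctrl.get_obs();print(o['moment'],o['force'],o['tool_pos'],o['orientation'])"
```

```text
[1.72296748 2.2616998  0.19460399] [-5.47499054  3.89538321  5.55929872] [0.5834746  0.04333011 0.11888406] [-1.79884527e+02 -7.53433077e-03 -7.19916888e+01]
```

Emit:
apply_moves --targets '[{"travel": [0,0,0],"roll": 5,"jaw": 10},{"travel": [0,0,0],"roll": 5,"jaw": 10},{"travel": [0,0,0],"roll": 4,"jaw": 10},{"travel": [0,0,0],"roll": 0,"jaw": 10}]'

```text
clock: 18.85
tool_pos: [0.584, 0.0435, 0.1189]
orientation: [-179.8, 0.0, -85.9]
force: [-3.9, 4.2, 4.3]
opening: 0.0197
gripper_force: 30.0
```

```bash
cat > st.py <<'E'
from h import *
np.set_printoptions(precision=3,suppress=True)
o=ctrl.get_obs();print(o['moment'],o['force'],o['tool_pos'],o['orientation'],o['joint_pos'][5],o['clock'])
E
python3 st.py
```

```text
[1.705 1.517 0.191] [-3.874  4.162  4.251] [0.584 0.043 0.119] [-179.834    0.025  -85.95 ] -19.37001431413757 18.85
```

Emit:
apply_moves --targets '[{"travel": [0,0,0],"roll": 4,"jaw": 10},{"travel": [0,0,0],"roll": 4,"jaw": 10},{"travel": [0,0,0],"roll": 0,"jaw": 10}]'

```text
clock: 19.15
tool_pos: [0.5843, 0.0435, 0.1189]
orientation: [-179.8, 0.1, -93.9]
force: [-1.8, 4.9, 4.8]
opening: 0.0197
gripper_force: 30.0
```

```bash
python3 st.py
```

```text
[1.709 0.928 0.148] [-1.826  4.909  4.83 ] [0.584 0.043 0.119] [-179.808    0.055  -93.874] -27.294891974399913 19.15
```

Emit:
apply_moves --targets '[{"travel": [0,0,0],"roll": 4,"jaw": 10},{"travel": [0,0,0],"roll": 4,"jaw": 10},{"travel": [0,0,0],"roll": 0,"jaw": 10}]'

```text
clock: 19.45
tool_pos: [0.5846, 0.0434, 0.1188]
orientation: [-179.8, 0.1, -101.8]
force: [0.3, 4.7, 5.3]
opening: 0.0196
gripper_force: 30.0
```

```bash
python3 st.py
```

```text
[1.642 0.254 0.12 ] [0.348 4.734 5.291] [0.585 0.043 0.119] [-179.796    0.089 -101.782] -35.19430661713148 19.45
```

Emit:
apply_moves --targets '[{"travel": [0,0,0],"roll": 4,"jaw": 10},{"travel": [0,0,0],"roll": 4,"jaw": 10},{"travel": [0,0,0],"roll": 0,"jaw": 10}]'

```text
clock: 19.75
tool_pos: [0.5848, 0.0434, 0.1188]
orientation: [-179.8, 0.1, -109.7]
force: [1.2, 3.2, 5.1]
opening: 0.0196
gripper_force: 30.0
```

```bash
python3 st.py
```

```text
[ 1.447 -0.604  0.141] [1.214 3.192 5.123] [0.585 0.043 0.119] [-179.791    0.122 -109.722] -43.13256454129387 19.75
```

Emit:
apply_moves --targets '[{"travel": [0,0,0],"roll": 4,"jaw": 10},{"travel": [0,0,0],"roll": 0,"jaw": 10}]'

```text
clock: 19.95
tool_pos: [0.5849, 0.0433, 0.1189]
orientation: [-179.8, 0.1, -113.7]
force: [2.2, 2.8, 5.4]
opening: 0.0195
gripper_force: 30.0
```

```bash
python3 st.py
```

```text
[ 1.274 -1.095  0.237] [2.248 2.781 5.447] [0.585 0.043 0.119] [-179.787    0.14  -113.691] -47.100857464033766 19.95
```

Emit:
apply_moves --targets '[{"travel": [0,0,0],"roll": 4,"jaw": 10},{"travel": [0,0,0],"roll": 0,"jaw": 10}]'

```text
clock: 20.15
tool_pos: [0.5851, 0.0432, 0.1189]
orientation: [-179.8, 0.2, -117.7]
force: [3.2, 2.2, 4.8]
opening: 0.0199
gripper_force: 30.0
```

```bash
python3 st.py
```

```text
[ 1.023 -1.46   0.261] [3.166 2.155 4.753] [0.585 0.043 0.119] [-179.785    0.156 -117.686] -51.094193385149005 20.15
```

Emit:
apply_moves --targets '[{"travel": [0,0,0],"roll": 4,"jaw": 10},{"travel": [0,0,0],"roll": 0,"jaw": 10}]'

```text
clock: 20.35
tool_pos: [0.5852, 0.0431, 0.1188]
orientation: [-179.8, 0.2, -121.7]
force: [4.1, 2.4, 4.1]
opening: 0.0197
gripper_force: 30.0
```

```bash
python3 st.py
```

```text
[ 0.864 -1.738  0.261] [4.063 2.389 4.105] [0.585 0.043 0.119] [-179.787    0.17  -121.684] -55.094091506265066 20.35
```

Emit:
apply_moves --targets '[{"travel": [0,0,0],"roll": 4,"jaw": 10},{"travel": [0,0,0],"roll": 0,"jaw": 10}]'

```text
clock: 20.55
tool_pos: [0.5853, 0.0431, 0.1189]
orientation: [-179.8, 0.2, -125.7]
force: [5.6, 2.1, 3.7]
opening: 0.0195
gripper_force: 30.0
```

```bash
python3 st.py
```

```text
[ 0.612 -1.973  0.198] [5.649 2.101 3.694] [0.585 0.043 0.119] [-179.787    0.188 -125.681] -59.093261738607374 20.55
```

Emit:
apply_moves --targets '[{"travel": [0,0,0],"roll": 4,"jaw": 10},{"travel": [0,0,0],"roll": 0,"jaw": 10}]'

```text
clock: 20.75
tool_pos: [0.5854, 0.043, 0.1189]
orientation: [-179.8, 0.2, -129.7]
force: [5.4, 1.8, 3.5]
opening: 0.0197
gripper_force: 30.0
```

```bash
python3 st.py; python3 -c "
from h import *
t=snap('top');s=snap('scene')
cv2.imwrite('pics/c8.png',np.hstack([cv2.resize(t[135:235,270:380],(396,360)),cv2.resize(s[210:330,230:350],(396,396))[:360]])[:,:,::-1])"
```

```text
[ 0.41  -2.233  0.259] [5.425 1.848 3.463] [0.585 0.043 0.119] [-179.789    0.2   -129.68 ] -63.093472987830715 20.75
```

View pics/c8.png

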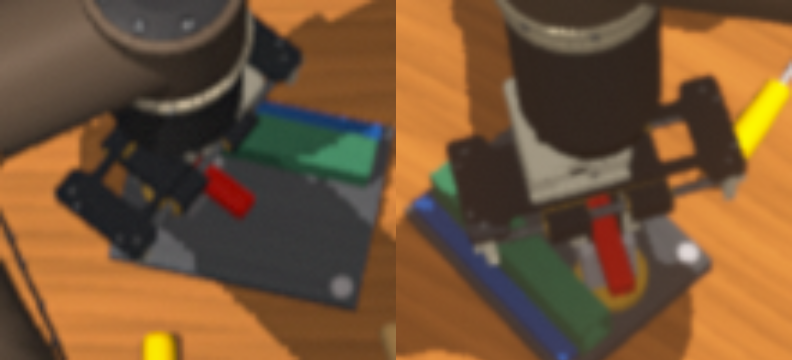

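The handle has turned well round, with the bar at (230,190) left and (612,250) right, and the tube is close to the fence. Continuing until the torque rises.

Emit:
apply_moves --targets '[{"travel": [0,0,0],"roll": 4,"jaw": 10},{"travel": [0,0,0],"roll": 0,"jaw": 10}]'

```text
clock: 21.05
tool_pos: [0.5855, 0.0429, 0.1189]
orientation: [-179.8, 0.2, -133.7]
force: [7.4, 0.8, 4.2]
opening: 0.0198
gripper_force: 30.0
```

```bash
python3 st.py
```

```text
[ 0.133 -2.435  0.271] [7.399 0.762 4.242] [0.586 0.043 0.119] [-179.791    0.22  -133.677] -67.08854328034532 21.05
```

Emit:
apply_moves --targets '[{"travel": [0,0,0],"roll": 4,"jaw": 10},{"travel": [0,0,0],"roll": 0,"jaw": 10}]'

```text
clock: 21.25
tool_pos: [0.5856, 0.0428, 0.1189]
orientation: [-179.8, 0.2, -137.7]
force: [6.6, -0.7, 2.6]
opening: 0.0195
gripper_force: 30.0
```

```bash
python3 st.py
```

```text
[-0.164 -2.672  0.233] [ 6.643 -0.711  2.611] [0.586 0.043 0.119] [-179.796    0.232 -137.676] -71.0916966572719 21.25
```

Emit:
apply_moves --targets '[{"travel": [0,0,0],"roll": 4,"jaw": 10},{"travel": [0,0,0],"roll": 0,"jaw": 10}]'

```text
clock: 21.45
tool_pos: [0.5857, 0.0426, 0.1189]
orientation: [-179.8, 0.2, -141.7]
force: [8.4, 0.0, 3.2]
opening: 0.0198
gripper_force: 30.0
```

```bash
python3 st.py
```

```text
[-0.44  -2.864  0.306] [8.351 0.047 3.213] [0.586 0.043 0.119] [-179.802    0.244 -141.673] -75.08888262028506 21.45
```

Emit:
apply_moves --targets '[{"travel": [0,0,0],"roll": 4,"jaw": 10},{"travel": [0,0,0],"roll": 0,"jaw": 10}]'

```text
clock: 21.65
tool_pos: [0.5858, 0.0425, 0.1188]
orientation: [-179.8, 0.3, -145.7]
force: [8.1, -1.1, 3.8]
opening: 0.0198
gripper_force: 30.1
```

```bash
python3 st.py
```

```text
[-0.667 -3.113  0.357] [ 8.078 -1.056  3.793] [0.586 0.043 0.119] [-179.807    0.252 -145.659] -79.07971690602972 21.65
```

Emit:
apply_moves --targets '[{"travel": [-0.8,-0.5,0],"roll": 3,"jaw": 10},{"travel": [0,0,0],"roll": 0,"jaw": 10}]'

```text
clock: 21.85
tool_pos: [0.586, 0.0425, 0.1188]
orientation: [-179.8, 0.2, -148.6]
force: [4.6, -0.7, 5.6]
opening: 0.0197
gripper_force: 30.7
```

```bash
python3 st.py
```

```text
[-0.353 -1.812  0.843] [ 4.63  -0.725  5.615] [0.586 0.042 0.119] [-179.849    0.18  -148.605] -81.98810211191537 21.85
```

Emit:
apply_moves --targets '[{"travel": [0,0,0],"roll": 3,"jaw": 10},{"travel": [0,0,0],"roll": 0,"jaw": 10}]'

```text
clock: 22.05
tool_pos: [0.5857, 0.0424, 0.1188]
orientation: [-179.9, 0.2, -151.6]
force: [4.4, -1.0, 5.8]
opening: 0.0206
gripper_force: 31.9
```

```bash
python3 st.py
```

```text
[-0.481 -1.613  0.938] [ 4.356 -0.952  5.825] [0.586 0.042 0.119] [-179.855    0.162 -151.588] -84.97699286315445 22.05
```

Emit:
apply_moves --targets '[{"travel": [0,0,0],"roll": 3,"jaw": 10},{"travel": [0,0,0],"roll": 0,"jaw": 10}]'

```text
clock: 22.25
tool_pos: [0.5855, 0.0422, 0.1188]
orientation: [-179.9, 0.1, -154.6]
force: [2.8, -0.5, 5.6]
opening: 0.021
gripper_force: 33.4
```

```bash
python3 st.py
```

```text
[-0.666 -1.353  1.096] [ 2.766 -0.463  5.585] [0.585 0.042 0.119] [-179.86     0.138 -154.574] -87.96670395157503 22.25
```

Emit:
apply_moves --targets '[{"travel": [0,0,0],"roll": 3,"jaw": 10},{"travel": [0,0,0],"roll": 0,"jaw": 10}]'

```text
clock: 22.45
tool_pos: [0.5852, 0.042, 0.1188]
orientation: [-179.9, 0.1, -157.6]
force: [2.3, -1.5, 8.0]
opening: 0.0221
gripper_force: 34.9
```

```bash
python3 st.py
```

```text
[-0.883 -0.945  1.176] [ 2.307 -1.465  7.97 ] [0.585 0.042 0.119] [-179.863    0.103 -157.565] -90.95772013853555 22.45
```

Emit:
apply_moves --targets '[{"travel": [0,0,0],"roll": 3,"jaw": 10},{"travel": [0,0,0],"roll": 3,"jaw": 10},{"travel": [0,0,0],"roll": 0,"jaw": 10}]'

```text
clock: 22.75
tool_pos: [0.5852, 0.042, 0.1188]
orientation: [-179.9, 0.1, -163.6]
force: [3.1, -1.8, 7.0]
opening: 0.0233
gripper_force: 37.3
```

```bash
python3 st.py
```

```text
[-0.852 -0.922  1.289] [ 3.09  -1.83   6.979] [0.585 0.042 0.119] [-179.872    0.119 -163.555] -96.95385399098802 22.75
```

Emit:
apply_moves --targets '[{"travel": [0,0,0],"roll": 3,"jaw": 10},{"travel": [0,0,0],"roll": 2,"jaw": 10},{"travel": [0,0,0],"roll": 0,"jaw": 10},{"travel": [0,0,0],"roll": 0,"jaw": 10}]'

```text
clock: 23.15
tool_pos: [0.5853, 0.0421, 0.1189]
orientation: [-179.9, 0.1, -168.4]
force: [2.3, -1.1, 7.2]
opening: 0.0253
gripper_force: 43.5
```

```bash
python3 st.py
```

```text
[-0.622 -1.002  1.726] [ 2.264 -1.104  7.209] [0.585 0.042 0.119] [-179.88     0.144 -168.416] -101.82738245720746 23.15
```

Torque has reached 1.7 N m, so it is firm. Let go and rise.

Emit:
apply_moves --targets '[{"travel": [0,0,0],"roll": 0,"jaw": 30},{"travel": [0,0,0],"roll": 0,"jaw": 40},{"travel": [0,0,0],"roll": 0,"jaw": 50},{"travel": [0,0,0],"roll": 0,"jaw": 50},{"travel": [0,0,-15],"roll": 0,"jaw": 50},{"travel": [0,0,-40],"roll": 0,"jaw": 50},{"travel": [0,0,-45],"roll": 0,"jaw": 50},{"travel": [0,0,0],"roll": 0,"jaw": 50}]'

```text
clock: 23.95
tool_pos: [0.5866, 0.0433, 0.2238]
orientation: [180.0, 0.5, -168.8]
force: [0.2, -0.3, 0.0]
opening: 0.05
gripper_force: 0.0
```

```bash
python3 st.py; python3 - <<'E'
from h import *
from m1 import mask,rect
s=snap('scene');t=snap('top')
th=np.radians(76.5);Y=np.array([np.cos(th),np.sin(th)]);X=np.array([np.sin(th),-np.cos(th)])
for k,z in(('g',.06),('b',.034),('r',.114)):
    try: c,sz,a=rect('scene',mask(s,(225,235,340,340),k),z);print(k,c,sz,a,np.round([c@X,c@Y],1))
    except Exception as e: print(k,e)
cv2.imwrite('pics/c9.png',np.hstack([cv2.resize(t[135:235,270:380],(396,360)),cv2.resize(s[220:330,225:346],(396,360))])[:,:,::-1])
E
```

```text
[ 0.038 -0.157  0.018] [ 0.214 -0.276  0.024] [0.587 0.043 0.224] [ 179.999    0.528 -168.791] -102.16929245411981 23.95
g [602.2267 -79.5358] [43.5938 24.33  ] 85.93324279785156 [604.2  63.2]
b attempt to get argmax of an empty sequence
r [590.071   45.5927] [117.0807  15.9128] 33.51511001586914 [563.1 182.1]
```

View pics/c9.png

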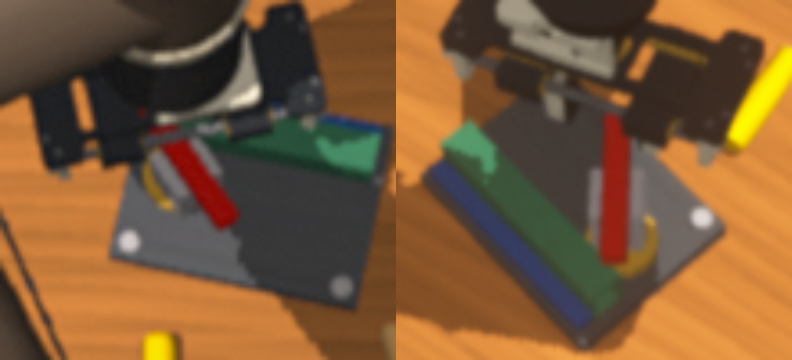

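The bar reads about 33.5° (top at left (195,180), right (615,190)). That is about 20° behind the tool, so it twisted in the pads and the cam has only just begun to clamp. I'll push the bar's ends with the opened fingers as a couple instead, starting from a tool y angle of about 63°.

Emit:
apply_moves --targets '[{"travel": [0,0,0],"roll": -8.4,"jaw": 87},{"travel": [0,0,0],"roll": -8.4,"jaw": 87},{"travel": [0,0,0],"roll": -8.4,"jaw": 87},{"travel": [0,0,0],"roll": -8.4,"jaw": 87},{"travel": [0,0,0],"roll": -8.4,"jaw": 87},{"travel": [0,0,0],"roll": -8.4,"jaw": 87},{"travel": [0,0,0],"roll": -8.4,"jaw": 87},{"travel": [0,0,0],"roll": -8.4,"jaw": 87},{"travel": [0,0,0],"roll": -8.4,"jaw": 87},{"travel": [0,0,0],"roll": -8.4,"jaw": 87}]'

```text
clock: 25.05
tool_pos: [0.5827, 0.0426, 0.2155]
orientation: [179.8, -0.0, -84.5]
force: [0.5, 0.0, -0.5]
opening: 0.0871
gripper_force: 0.0
```

Emit:
apply_moves --targets '[{"travel": [0,0,0],"roll": -8.4,"jaw": 87},{"travel": [0,0,0],"roll": -8.4,"jaw": 87},{"travel": [0,0,0],"roll": -8.4,"jaw": 87},{"travel": [0,0,0],"roll": -8.4,"jaw": 87},{"travel": [0,0,0],"roll": -8.4,"jaw": 87},{"travel": [0,0,0],"roll": -8.4,"jaw": 87},{"travel": [0,0,0],"roll": -8.0,"jaw": 87},{"travel": [0,0,0],"roll": 0,"jaw": 87}]'

```text
clock: 25.85
tool_pos: [0.5828, 0.0426, 0.2158]
orientation: [179.9, 0.1, -26.4]
force: [0.7, -0.2, 0.6]
opening: 0.0871
gripper_force: 0.0
```

```bash
python3 - <<'E'
from h import *
from m1 import mask,rect
go(584.6,42.3,122)
s=snap('scene');t=snap('top')
for n,im,b in(('scene',s,(225,235,340,340)),('top',t,(290,150,370,220))):
    m=mask(im,b,'r');print(n,m.sum(),*rect(n,m,.114))
E
```

```text
travel to 584.6 42.3 [ 1.7 -0.5 93.8] yaw -26.36 pos [582.8  42.6 215.8]
scene 123 [615.4902  61.4938] [57.338  14.1318] 34.82202911376953
top 139 [564.7985  28.6333] [71.655  16.2267] 34.9373893737793
```

Emit:
apply_moves --targets '[{"travel": [1.7,-0.5,20],"roll": 0,"jaw": 87},{"travel": [0,0,20],"roll": -4,"jaw": 87},{"travel": [0,0,20],"roll": 0,"jaw": 87},{"travel": [0,0,15],"roll": 0,"jaw": 87},{"travel": [0,0,8],"roll": 0,"jaw": 87},{"travel": [0,0,5],"roll": 0,"jaw": 87},{"travel": [0,0,5],"roll": 0,"jaw": 87},{"travel": [0,0,0],"roll": 0,"jaw": 87}]'

```text
clock: 26.75
tool_pos: [0.5854, 0.0425, 0.1243]
orientation: [180.0, 0.0, -22.5]
force: [0.2, -0.3, -0.6]
opening: 0.0873
gripper_force: 0.0
```

```bash
python3 st.py
```

```text
[-0.031  0.161  0.001] [ 0.242 -0.333 -0.641] [0.585 0.043 0.124] [179.989   0.017 -22.529] 44.24970993460302 26.75
```

Emit:
apply_moves --targets '[{"travel": [0,0,3],"roll": 3,"jaw": 87},{"travel": [0,0,0],"roll": 3,"jaw": 87},{"travel": [0,0,0],"roll": 2,"jaw": 87},{"travel": [0,0,0],"roll": 2,"jaw": 87},{"travel": [0,0,0],"roll": 0,"jaw": 87}]'

```text
clock: 27.25
tool_pos: [0.5861, 0.0425, 0.1223]
orientation: [-180.0, -0.1, -32.5]
force: [1.1, -0.7, -0.3]
opening: 0.0869
gripper_force: 3.6
```

```bash
python3 st.py
```

```text
[-0.501 -0.267  0.392] [ 1.135 -0.737 -0.299] [0.586 0.043 0.122] [-179.954   -0.068  -32.493] 34.26274632503871 27.25
```

Emit:
apply_moves --targets '[{"travel": [0,0,0],"roll": 2,"jaw": 87},{"travel": [0,0,0],"roll": 2,"jaw": 87},{"travel": [0,0,0],"roll": 0,"jaw": 87}]'

```text
clock: 27.55
tool_pos: [0.5861, 0.0425, 0.1223]
orientation: [-180.0, -0.1, -36.3]
force: [1.6, -1.8, 0.8]
opening: 0.0873
gripper_force: 18.4
```

```bash
python3 st.py
```

```text
[-0.869 -0.303  1.772] [ 1.626 -1.847  0.774] [0.586 0.042 0.122] [-179.986   -0.087  -36.3  ] 30.405999667197783 27.55
```

Emit:
apply_moves --targets '[{"travel": [0,0,0],"roll": 2,"jaw": 87},{"travel": [0,0,0],"roll": 0,"jaw": 87}]'

```text
clock: 27.75
tool_pos: [0.5861, 0.0425, 0.1223]
orientation: [-180.0, -0.1, -38.3]
force: [1.2, -2.7, 2.2]
opening: 0.0873
gripper_force: 26.3
```

```bash
python3 st.py
```

```text
[-1.059 -0.279  2.504] [ 1.169 -2.683  2.207] [0.586 0.042 0.122] [-179.993   -0.089  -38.258] 28.441242260810824 27.75
```

Emit:
apply_moves --targets '[{"travel": [0,0,0],"roll": 2,"jaw": 87},{"travel": [0,0,0],"roll": 0,"jaw": 87}]'

```text
clock: 27.95
tool_pos: [0.5861, 0.0424, 0.1223]
orientation: [-180.0, -0.1, -40.2]
force: [0.8, -4.3, 3.8]
opening: 0.0873
gripper_force: 32.4
```

```bash
python3 st.py
```

```text
[-1.296 -0.266  3.195] [ 0.848 -4.26   3.83 ] [0.586 0.042 0.122] [-179.988   -0.089  -40.244] 26.457236378935544 27.95
```

Torque is 3.2 N m, so it is firmly clamped. Back off and rise.

Emit:
apply_moves --targets '[{"travel": [0,0,0],"roll": -3,"jaw": 87},{"travel": [0,0,0],"roll": -4,"jaw": 87},{"travel": [0,0,0],"roll": -3,"jaw": 87},{"travel": [0,0,-10],"roll": 0,"jaw": 87},{"travel": [0,0,-30],"roll": 0,"jaw": 87},{"travel": [0,0,-45],"roll": 0,"jaw": 87},{"travel": [25,25,-20],"roll": 0,"jaw": 87},{"travel": [-35,35,0],"roll": 0,"jaw": 87},{"travel": [-35,35,0],"roll": 0,"jaw": 87},{"travel": [0,0,0],"roll": 0,"jaw": 87}]'

```text
clock: 28.95
tool_pos: [0.4928, -0.0181, 0.227]
orientation: [-180.0, 0.1, -30.8]
force: [1.5, 0.7, 0.4]
opening: 0.087
gripper_force: 0.0
```

```bash
python3 st.py; python3 - <<'E'
from h import *
from m1 import mask,rect
s=snap('scene')
th=np.radians(76.5);Y=np.array([np.cos(th),np.sin(th)]);X=np.array([np.sin(th),-np.cos(th)])
for k,z in(('g',.06),('b',.034),('r',.114)):
    try: c,sz,a=rect('scene',mask(s,(225,235,340,340),k),z);print(k,c,sz,a,np.round([c@X,c@Y],1))
    except Exception as e: print(k,e)
cv2.imwrite('pics/c10.png',cv2.resize(s[200:350,205:365],(640,600))[:,:,::-1])
E
```

```text
[-0.034 -0.089 -0.042] [1.451 0.733 0.412] [ 0.493 -0.018  0.227] [-179.956    0.144  -30.754] 38.64097038958107 28.95
g [625.4852   1.0287] [77.591  27.1603] 77.46515655517578 [608. 147.]
b [653.1639   4.7419] [119.1295  12.3343] 79.48030853271484 [634.  157.1]
r [589.9742  45.5546] [118.5828  19.3104] 27.68364715576172 [563. 182.]
```

View pics/c10.png

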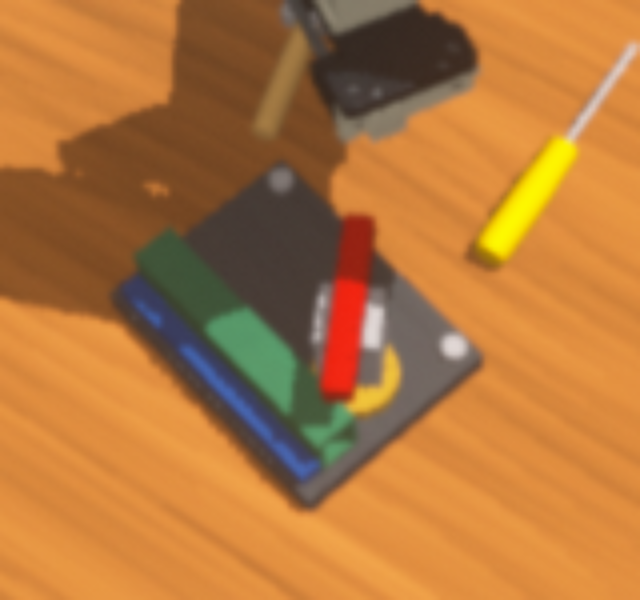

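The tube at (245,345) is pressed against the blue fence, and the handle at (350,305) stands upright and home on the spindle. The bar now reads 27.7°, about 6.5° further clockwise. Handing in.

```bash
python3 -c "
from h import *
print(ctrl.close_job())"
```

```text
the job is handed in; nothing more can be done
None
```

The job is handed in at about 29 s with no verdict returned: the tube lies against the fence, clamped by the cam with 3.2 N m on the handle (fence force itself not measured), and the handle is left home on the spindle with no contact made with the other tools.

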